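# Space the slats of the cylinder rack with a spacer block

### The job

Take the walnut spacer block out of its stand and use it to space the two sliding slats of the rack: in each gap in turn, beginning at the fixed slats, hold its straight side snug but lightly against the slat already in place and press it well down, upright, so that its sloped side wedges the next slat away and both slats touch the block. Each of the two gaps must end exactly one block wide; move the slats only with the block, never with the fingers, and never force the block hard against the row. Then put the spacer back upright in its stand, let go, and leave the cylinders and the prism alone.

Things in the scene. Friction and masses are not known exactly. Their poses are not given: they have to be found in the camera images.
- board: Fixed pine rack board, 100 x 210 x 15 mm; origin at the centre of its underside on the table. Its y axis runs along the row of four upright beech slats, from the two fixed to the two sliding ones; z up. Every slat is 14 mm thick along y, 50 mm wide along x, 60 mm tall; slat tops are 75 mm above the table, all slats centred at the board's x = 0.
- post: Inner fixed slat, rigid, at y = -22 mm of the board; origin at the centre of its underside. The outermost fixed slat, at y = -66 mm, shows the right gap: 30 mm, that is 44 mm centre to centre. Both fixed slats, and only they, have a dark walnut foot block (about 20 mm) at each edge.
- post_mid (a point): Centre of the inner fixed slat, 30 mm below its top; axes as the board's.
- slat1_mid (a point): Centre (30 mm below its top) of the first sliding slat, the next one along +y after the inner fixed slat; axes as the board's. It slides only along the board's y, stiffly: it stays still below about 4 N of sideways push. It starts 3 to 9 mm too close to the fixed slat (gap 21 to 27 mm).
- slat2_mid (a point): Centre (30 mm below its top) of the second sliding slat, the last along +y; axes as the board's. It slides only along y and stays still below about 3 N. It also starts 3 to 9 mm short of its right place.
- slat1: The first sliding slat, origin at the centre of its underside.
- slat2: The second sliding slat, origin at the centre of its underside.
- spacer_mid (a point): Centre of the loose walnut spacer (about 100 g), half-way up its 110 mm height and between its long faces; z up. 40 mm along x, 30 mm along y. Its -y face is straight; it belongs towards the fixed slats (board -y), axes along the board's. Over the lowest 34 mm the +y face slopes in: the foot is 16 mm thick, from y = -15 to +1 mm. It starts upright in the stand, top 118 mm above the table.
- stand: Fixed open pine box, the spacer's stand, 60 (x) x 50 (y) x 50 mm tall, walls and floor 8 mm thick, pocket 44 x 34 mm and 42 mm deep; origin at the centre of its underside. The spacer stands in it, its foot on the pocket's floor, with its axes along the stand's.
- cyl_a: Bystander: loose lacquered cylinder standing upright, diameter 40 mm, height 50 mm; origin at the centre of its underside.
- cyl_b: Bystander: another such cylinder.
- cyl_c: Bystander: another such cylinder.
- prism: Bystander: loose cream triangular prism standing upright, sides about 48 mm, height 50 mm; origin at the centre of its underside.

How it is judged:
On the way, in this order (a step that is already met when the one before it is completed fails the run):
1. the spacer stands pressed well down (its foot at most 17 mm above the board) between the inner fixed slat and the first sliding slat, touching both, the gap one block wide (y of slat1_mid in the frame of post_mid between 0.0425 and 0.0455 m and contact force between spacer and slat1 above 0.4 N and contact force between spacer and post above 0.4 N and z of spacer_mid in the frame of board below 0.087 m and angle between spacer_mid's own z axis and vertical below 0.1 rad), for 0.1 s.
2. the spacer stands pressed well down between the first and second sliding slats, touching both, both gaps one block wide (y of slat2_mid in the frame of slat1_mid between 0.0425 and 0.0455 m and contact force between spacer and slat2 above 0.4 N and contact force between spacer and slat1 above 0.4 N and z of spacer_mid in the frame of board below 0.087 m and angle between spacer_mid's own z axis and vertical below 0.1 rad and y of slat1_mid in the frame of post_mid between 0.0425 and 0.0455 m), for 0.1 s.
At the end, for the whole second after the job is handed in: Both gaps are one block wide (30 mm, within 1.5 mm), and the spacer is back upright in its stand, its foot on the pocket's floor (within 4 mm), released and at rest (y of slat1_mid in the frame of post_mid between 0.0425 and 0.0455 m and y of slat2_mid in the frame of slat1_mid between 0.0425 and 0.0455 m and horizontal distance between spacer_mid and stand below 0.008 m and height (world z) of spacer_mid below 0.067 m and angle between spacer_mid's own z axis and vertical below 0.12 rad and linear speed of spacer below 0.02 m/s); the robot touches nothing.
It fails at once if the block is forced against the row: more than 35 N in all between block and rack (board and slats) (contact force between spacer and board above 35 N).
It fails at once if the fingers push a slat or the rack (contact force between the fingers and board above 2 N).
It fails at once if a cylinder or the prism is moved by more than 15 mm (distance of any of cyl_a, cyl_b, cyl_c, prism from where it was at the start of the episode above 0.015 m).
It also fails if it takes over 58 s, if anything falls off the work surface, if the arm or the gripper's body presses on something with over 40 N, if the wrist force passes 120 N, or if a joint passes its speed limit or range.

### The arm

A 6-joint arm with a two-finger parallel gripper is mounted at the origin on the work surface. World frame = base frame: x ahead of the robot, y to its left, z up, the work surface at z = 0. Lengths are in m, angles in rad, forces in N, time in s.
With the tool pointing down it reaches from about 0.3 to 1 m from the base axis. Payload 5.1 kg.
Tool frame: the origin (TCP) lies at the very end of the fingers, on their centre line; the grasp point (between the pads) lies 19 mm behind it (grasp_offset is the z of the grasp point in the tool frame, in m); z points along the fingers, x is the direction in which the jaws open and shut, and the axes are right-handed (so a half turn about z gives the same grasp; the last joint's range is limited). The gripper opens to 95 mm and grips with 3 to 60 N. Pads are 20 mm wide; open, the fingers measure 119 mm over their backs; the gripper's body (75 mm by 180 mm) begins 59 mm behind the grasp point.
Start: joints at [1.08, 0.124, 1.65, -0, 1.367, -0.083], TCP at [0.258, 0.597, 0.178] pointing down, gripper open.
Joint ranges: [-2.61, 2.61], [-1.02, 2.33], [0.03, 2.71], [-1.35, 4.49], [0.32, 2.68], [-2.91, 2.91]. Speed limits (rad/s): [2.57, 2.57, 3.14, 3.14, 3.14, 3.14].

### API

Orientations are given as a unit quaternion [w, x, y, z].
In Python, from station import read_state, capture, sign_off, grasp_offset gives the robot as it stands.
- The arm moves only by the shell command python3 -m crank 'ROWS' [OPENING]. ROWS is JSON, one flat list of numbers, 4 for each row, row after row: the shift along the tool's x, y, z in mm, then the turn about the tool's z in rad. In form: [tx, ty, tz, roll, tx, ty, tz, roll, ...]. A call has 1 to 20 rows; each row shifts and turns the commanded pose from where the row before left it, along the tool's axes as they then stand; what a row does not reach is not made up. A row lasts 1/12 s, in which the tool goes at most 41.7 mm and 7.16 degrees, less where a joint would pass 70% of its speed; a pose out of reach is approached as far as the arm can. A call is refused whole if a number of a shift passes 41.7 or a number of a turn 0.125, either way. A call with a gripper value outside its range is refused whole. OPENING is the gripper command: -1 is fully open, 1 is shut, values between are in proportion, set as the call begins (- or left out, the last holds). The fingers move at their own pace and stop on an object; the grip force is fixed at half the most. Time passes only in rows, so rows that do not move let the fingers close. It gives the time, the measured TCP pose, the force and the opening at its end, in the units of the state.
- read_state(): the state, without advancing time (a new reading comes with each control period).
- capture(name): name is "scene" or "top" or "wrist"; returns a dict with "color" (420x560x3 uint8, red, green, blue), "range_z" (420x560 float32, m along the optical axis (not along the pixel's ray), 0 where there is no reading), "intrinsics" (3x3 intrinsics, pixels), "extrinsics" (4x4, takes a point from world to camera coordinates). Camera axes: x right, y down, z forward; pixel columns grow to the right and rows downward; lengths in m; the calibration is good to about 2 mm. A picture is of the moment at which its call begins.
- sign_off(): hands the job in, once; it reports no verdict.
The state is a dict: "time_s": time; "qpos": joint angles; "joint_vel": joint speeds; "effort": joint torques, N m; "position": TCP position; "eef_rot": TCP orientation; "contact_force": force on the tool from outside, world axes, zero at the start; "torque": the same for the moment, N m; "opening": opening from 0.0 (shut) to 1.0 (fully open).
Only numpy, scipy, OpenCV 4.12 (cv2) and the standard library are available. Lean on these libraries where they do the work, as an engineer would, in place of code of your own. Each camera call takes 0.05 s, during which the arm holds its last target.

## Working session

There is one attempt and no reset: what is moved stays moved. The work goes in short steps, Python scripts to look and compute and a shell command to move; the robot and the scene stay as the last step left them, time stands still between calls to the robot, and variables do not carry over. Pictures are saved under pics/ and viewed, and the job is handed in when it is done.

```bash
ls; mkdir -p pics
python3 - <<'E'
from station import *
import cv2,pickle
print(read_state(), grasp_offset)
for n in ("scene","top"):
    c=capture(n); pickle.dump(c,open(f"pics/{n}0.pkl","wb"))
    cv2.imwrite(f"pics/{n}0.png",c["color"][:,:,::-1])
    print(c["intrinsics"],c["extrinsics"])
E
```

```text
pics
{'time_s': 0.0, 'qpos': array([ 1.08040531e+00,  1.24488452e-01,  1.65165644e+00, -2.64516783e-05,
        1.36751233e+00, -8.25567869e-02]), 'joint_vel': array([ 5.70953553e-05, -3.35914567e-04,  5.16469182e-04,  6.17499301e-04,
        3.60765834e-04,  6.74933022e-05]), 'effort': array([-9.45355896e-04, -4.17595339e+01, -3.59936535e+01,  7.73793482e-02,
        4.92268335e-02, -1.45773179e-04]), 'position': array([0.25747428, 0.59604983, 0.1768083 ]), 'eef_rot': array([ 5.05298807e-04,  8.35648163e-01,  5.49264127e-01, -9.00246476e-04]), 'contact_force': array([ 0.09228194,  0.42628901, -0.05336615]), 'torque': array([ 0.05295346, -0.03921491,  0.0069883 ]), 'opening': 1.0048408040782881} -0.0188
[[469.24663975   0.         279.05568428]
 [  0.         469.24663975 212.28974685]
 [  0.           0.           1.        ]] [[ 0.90830348  0.41830864 -0.00163614 -0.58992331]
 [ 0.34946265 -0.76095138 -0.54665241 -0.16679599]
 [-0.22991445  0.49595451 -0.83735803  0.98805894]
 [ 0.          0.          0.          1.        ]]
[[520.01208869   0.         283.14082023]
 [  0.         520.01208869 212.47637835]
 [  0.           0.           1.        ]] [[-0.01022959 -0.99960902 -0.02602219  0.04664513]
 [-0.98089561  0.01508703 -0.19394894  0.63310724]
 [ 0.19426571  0.02354103 -0.98066643  0.89630083]
 [ 0.          0.          0.          1.        ]]
```

View pics/scene0.png

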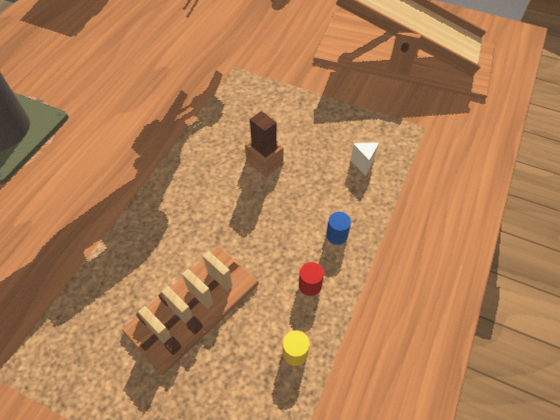

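View pics/top0.png

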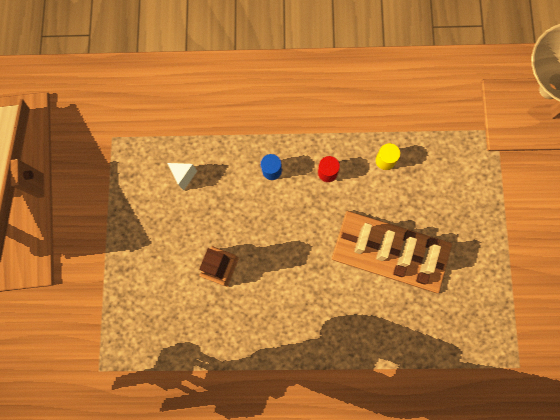

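The top view shows the stand and spacer at about (217,264). The slats are at (365,238), (387,243), (409,252) and (431,262). The dark feet are on the right-hand two, so the fixed slats are on the right and the row runs towards image left (world +y).

```bash
cat > h.py <<'E'
import numpy as np,cv2,pickle
def cloud(c):
    d=c["range_z"];K=c["intrinsics"];T=c["extrinsics"]
    v,u=np.mgrid[:d.shape[0],:d.shape[1]]
    P=np.stack([(u-K[0,2])/K[0,0]*d,(v-K[1,2])/K[1,1]*d,d],-1)
    W=(P-T[:3,3])@T[:3,:3]
    W[d<=0]=np.nan
    return W
def cast(c,px,z):
    K=c["intrinsics"];T=c["extrinsics"];R=T[:3,:3]
    px=np.atleast_2d(px).astype(float)
    r=np.c_[(px[:,0]-K[0,2])/K[0,0],(px[:,1]-K[1,2])/K[1,1],np.ones(len(px))]@R
    o=-R.T@T[:3,3]
    return o+r*((z-o[2])/r[:,2])[:,None]
E
python3 - <<'E'
from h import *
for n in ("top","scene"):
    c=pickle.load(open(f"pics/{n}0.pkl","rb"));W=cloud(c);z=W[...,2]
    tbl=np.abs(z)<0.01
    print(n,"table z",np.nanmedian(z[tbl]))
    for lo,hi,name in ((.065,.082,"slats"),(.110,.125,"spacer"),(.043,.057,"50mm things"),(.01,.02,"board")):
        m=((z>lo)&(z<hi)&(W[...,0]>.3)&(W[...,0]<.95)&(np.abs(W[...,1])<.5)).astype(np.uint8)
        k,L,S,C=cv2.connectedComponentsWithStats(m)
        for i in range(1,k):
            if S[i,4]>15:
                p=W[L==i]; q=cv2.minAreaRect((p[:,:2]*1000).astype(np.float32))
                print(name,S[i,4],C[i].round(),p.mean(0).round(4),"rect",np.round(q[0],1),np.round(q[1],1),round(q[2],1))
E
```

```text
top table z 0.0003765439665026096
slats 226 [365. 236.] [ 0.5851 -0.1076  0.0746] rect [ 585.6 -108. ] [14.1 50.3] 71.1
slats 235 [388. 244.] [ 0.5716 -0.1482  0.0743] rect [ 571.9 -148.7] [14.3 50.1] 71.7
slats 241 [409. 251.] [ 0.5586 -0.1861  0.0743] rect [ 559.3 -187.1] [14.7 50.3] 72.7
slats 249 [433. 258.] [ 0.5446 -0.2275  0.0743] rect [ 544.8 -228.3] [14.5 49.2] 72.1
slats 34 [223. 267.] [0.5343 0.1469 0.074 ] rect [533.8 147.1] [ 1.1 38.3] 68.7
spacer 16 [554.  86.] [ 0.8456 -0.4503  0.1227] rect [ 846.8 -450.2] [17.4  6.1] 37.2
spacer 18 [543.  95.] [ 0.8286 -0.4285  0.1225] rect [ 828.1 -428.2] [19.8  5.1] 41.7
spacer 431 [212. 261.] [0.5393 0.1604 0.1178] rect [539.7 160.8] [31.4 40. ] 68.5
50mm things 343 [389. 153.] [ 0.7479 -0.1645  0.0497] rect [ 748.6 -164.6] [38.4 39.3] 67.3
50mm things 333 [271. 164.] [0.7312 0.0616 0.0496] rect [731.4  61.1] [39.1 38.4] 0.8
50mm things 339 [329. 166.] [ 0.7251 -0.0491  0.0499] rect [725.3 -49.2] [38.7 38.2] 78.5
50mm things 297 [180. 170.] [0.7211 0.2359 0.0496] rect [725.1 231. ] [47.5 41.2] 27.4
50mm things 353 [221. 268.] [0.53
[... 2046 characters left out ...]
752.5 -163.8] [38.6 38.9] 22.1
50mm things 36 [166. 336.] [ 0.5718 -0.2351  0.0497] rect [ 571.6 -234.8] [13.8  3. ] 68.5
board 125 [334.  61.] [0.562  0.4946 0.0121] rect [572.3 492. ] [115.8  16.1] 0.6
board 109 [265. 165.] [0.5516 0.145  0.0153] rect [549.2 143.9] [74.3 35.6] 18.1
board 70 [360. 163.] [0.7208 0.2271 0.0154] rect [720.2 227.3] [41.3 28. ] 5.1
board 60 [336. 238.] [0.7385 0.0488 0.0149] rect [738.2  51.8] [38.4 16.1] 11.8
board 5129 [191. 312.] [ 0.5744 -0.1745  0.0148] rect [ 570.1 -164.4] [210.3 101.2] 71.4
board 58 [309. 290.] [ 0.7327 -0.0631  0.0151] rect [732.4 -60.8] [37.  12.5] 12.2
board 45 [294. 360.] [ 0.7571 -0.1779  0.0146] rect [ 756.7 -176. ] [37.1 13.2] 18.5
```

```bash
python3 - <<'E'
from h import *
for n,r in (("top",(200,300,180,460)),("scene",(100,380,110,300))):
    c=cv2.imread(f"pics/{n}0.png")[r[0]:r[1],r[2]:r[3]]
    f=2.8 if n=="top" else 2.1
    c=cv2.resize(c,None,fx=f,fy=f,interpolation=cv2.INTER_CUBIC); cv2.imwrite(f"pics/{n}0z.png",cv2.convertScaleAbs(c,alpha=1.3))
E
cat > d.py <<'E'
# usage: d.py x y z(mm) angle(deg of tool x): remaining shift in tool axes
import sys,numpy as np
from station import read_state
from scipy.spatial.transform import Rotation as Ro
s=read_state();w,x,y,z=s["eef_rot"];R=Ro.from_quat([x,y,z,w]).as_matrix()
p=s["position"]*1000;a=np.degrees(np.arctan2(R[1,0],R[0,0]))
print("t",round(s["time_s"],2),"p",p.round(1),"ang",a.round(2),"zaxis",R[:,2].round(4),"F",s["contact_force"].round(2),"open",round(s["opening"],3),"q6",s["qpos"][5].round(2))
if len(sys.argv)>4:
    t=np.array([float(v) for v in sys.argv[1:4]]);g=float(sys.argv[4])
    b=np.radians(g);U=np.array([[np.cos(b),np.sin(b),0],[np.sin(b),-np.cos(b),0],[0,0,-1]])
    print("shift (in final tool axes):",(U@(t-p)).round(1),"roll",round(np.radians(a-g),4))
E
python3 d.py 420 300 177 68.5
python3 - <<'E'
import numpy as np
b=np.radians(68.5);U=np.array([[np.cos(b),np.sin(b)],[np.sin(b),-np.cos(b)]])
print(U@[541.6-420,160.7-300])
E
```

```text
t 0.1 p [257.5 596.1 176.9] ang 66.63 zaxis [-9.0e-04 -1.7e-03 -1.0e+00] F [-0.4   0.18 -0.33] open 1.003 q6 -0.08
shift (in final tool axes): [-2.159e+02  2.597e+02 -1.000e-01] roll -0.0326
[-85.04061805 164.19239715]
```

View pics/scene0z.png

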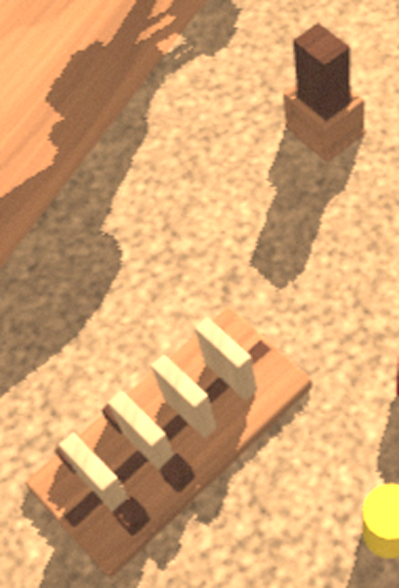

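The enlarged scene shows the spacer upright in its stand. The walnut feet are on the two nearer slats (bottom left), which agrees with the top view. Moving above the spacer.

```bash
python3 -m crank '[-24,28.9,0,-0.0326, -24,28.9,0,0, -24,28.9,0,0, -24,28.9,0,0, -24,28.9,0,0, -24,28.9,0,0, -24,28.9,0,0, -24,28.9,0,0, -24,28.9,0,0, -14.2,27.4,0,0, -14.2,27.4,0,0, -14.2,27.4,0,0, -14.2,27.4,0,0, -14.2,27.4,0,0, -14.2,27.4,0,0, 0,0,0,0, 0,0,0,0]' -1; python3 d.py 541.6 160.7 130 68.5
python3 - <<'E'
from station import *
import cv2,pickle
c=capture("wrist"); pickle.dump(c,open(f"pics/w1.pkl","wb")); cv2.imwrite("pics/w1.png",c["color"][:,:,::-1])
E
```

```text
time_s: 1.52
position: [0.5415, 0.1592, 0.1773]
eef_rot: [-0.0, 0.827, 0.562, -0.001]
contact_force: [-0.5, -0.4, -0.9]
opening: 1.002
t 1.52 p [541.5 159.2 177.3] ang 68.35 zaxis [-1.5e-03  1.0e-04 -1.0e+00] F [-0.55 -0.38 -0.86] open 1.002 q6 -1.0
shift (in final tool axes): [ 1.4 -0.5 47.3] roll -0.0026
```

View pics/w1.png

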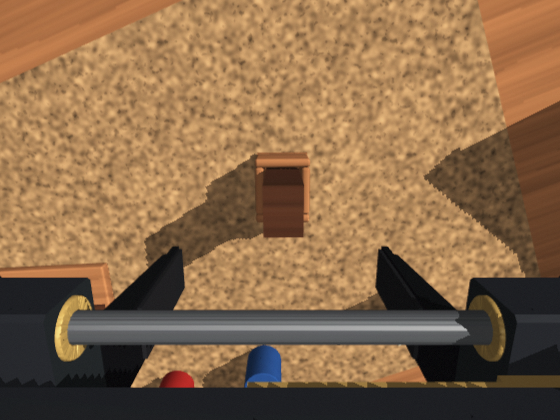

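The wrist view shows the block, with its top at (283,212), centred between the finger tips at x≈180 and 380. Descending to grip it.

```bash
python3 -m crank '[0.7,-0.3,24,-0.0026, 0.7,-0.2,24,0, 0,0,24,0, 0,0,15,0, 0,0,10,0, 0,0,0,0, 0,0,0,0]'; python3 d.py 541.6 160.7 80 68.5; python3 -m crank '[0,0,0,0,0,0,0,0,0,0,0,0,0,0,0,0,0,0,0,0,0,0,0,0,0,0,0,0,0,0,0,0]' 1;  python3 d.py 541.6 160.7 80 68.5
```

```text
time_s: 2.15
position: [0.5408, 0.1625, 0.0811]
eef_rot: [-0.0, 0.826, 0.564, -0.0]
contact_force: [0.0, 0.0, 0.2]
opening: 0.997
t 2.15 p [540.8 162.5  81.1] ang 68.72 zaxis [-6.e-04  0.e+00 -1.e+00] F [0.04 0.03 0.23] open 0.997 q6 -1.0
shift (in final tool axes): [-1.4  1.4  1.1] roll 0.0038
time_s: 2.82
position: [0.5414, 0.1617, 0.081]
eef_rot: [-0.0, 0.826, 0.564, -0.0]
contact_force: [1.6, 0.7, -0.2]
opening: 0.492
t 2.82 p [541.4 161.7  81. ] ang 68.64 zaxis [-1.e-04 -0.e+00 -1.e+00] F [ 1.6   0.68 -0.23] open 0.492 q6 -1.0
shift (in final tool axes): [-0.9  0.6  1. ] roll 0.0025
```

```bash
python3 -m crank '[0,0,0,0,0,0,0,0,0,0,0,0,0,0,0,0,0,0,0,0,0,0,0,0,0,0,0,0]' 1;  python3 d.py
```

```text
time_s: 3.4
position: [0.5417, 0.1604, 0.0824]
eef_rot: [0.001, 0.826, 0.564, -0.001]
contact_force: [-2.5, -6.7, 8.2]
opening: 0.026
t 3.4 p [541.7 160.4  82.4] ang 68.69 zaxis [ 3.0e-04 -3.1e-03 -1.0e+00] F [-2.48 -6.65  8.15] open 0.026 q6 -1.0
```

```bash
cat > snap.py <<'E'
import sys,cv2,pickle
from station import *
n,o=sys.argv[1:3]
c=capture(n); pickle.dump(c,open(f"pics/{o}.pkl","wb")); im=c["color"][:,:,::-1]
if len(sys.argv)>3:
    a,b,e,f,k=[float(v) for v in sys.argv[3:8]];im=cv2.resize(im[int(b):int(f),int(a):int(e)],None,fx=k,fy=k,interpolation=cv2.INTER_CUBIC)
cv2.imwrite(f"pics/{o}.png",im)
E
python3 snap.py scene s2 180 40 380 190 3.5; python3 snap.py wrist w2
```

```text
(no output)
```

View pics/s2.png

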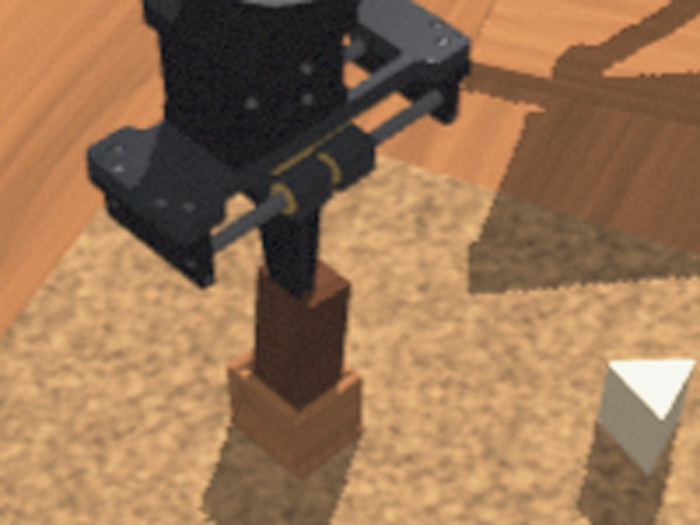

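View pics/w2.png

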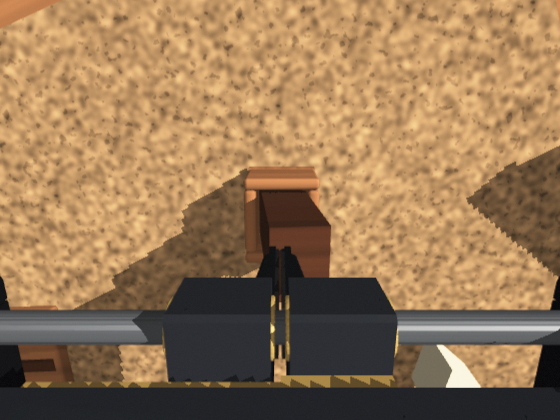

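```bash
python3 - <<'E'
from h import *
def proj(c,p):
    T=c["extrinsics"];q=c["intrinsics"]@(T[:3,:3]@np.array(p)+T[:3,3]);return (q[:2]/q[2]).round(1)
for n in ("s2","w2","w1"):
    c=pickle.load(open(f"pics/{n}.pkl","rb"))
    print(n,proj(c,[.5417,.1604,.0824]),proj(c,[.5417,.1604,.118]),proj(c,[.5417,.1604,.0]))
    W=cloud(c)
    z=W[...,2];m=((z>.11)&(z<.125)&(abs(W[...,0]-.54)<.06)&(abs(W[...,1]-.16)<.06)).astype(np.uint8)
    p=W[m>0];print(m.sum(),p.mean(0),cv2.minAreaRect((p[:,:2]*1000).astype(np.float32)))
    im=c["color"][:,:,::-1].copy()
    q=proj(c,[.5417,.1604,.0824]);cv2.drawMarker(im,(int(q[0]),int(q[1])),(0,255,0),0,20)
    cv2.imwrite(f"pics/{n}m.png",im)
    print(c["extrinsics"])
E
python3 snap.py top t2
python3 - <<'E'
import cv2
im=cv2.imread("pics/t2.png")[180:330,150:350];cv2.imwrite("pics/t2z.png",cv2.resize(im,None,fx=3.5,fy=3.5,interpolation=2))
E
```

```text
s2 [262.4 134.7] [261.8 121.1] [263.7 162.8]
212 [0.55287508 0.16289929 0.11662991] ((546.806396484375, 169.95277404785156), (32.73573684692383, 41.13868713378906), 69.25444793701172)
[[ 0.90830348  0.41830864 -0.00163614 -0.58992331]
 [ 0.34946265 -0.76095138 -0.54665241 -0.16679599]
 [-0.22991445  0.49595451 -0.83735803  0.98805894]
 [ 0.          0.          0.          1.        ]]
w2 [279.8 241.8] [279.6 267. ] [280.1 205.5]
2743 [0.53527426 0.17485569 0.11723267] ((543.78955078125, 169.6813507080078), (30.637481689453125, 41.01068878173828), 68.44123840332031)
[[ 0.36393968  0.93141731 -0.00311565 -0.34623143]
 [ 0.89594772 -0.34916208  0.27452418 -0.43446717]
 [ 0.25460871 -0.1027017  -0.96157515  0.17792761]
 [ 0.          0.          0.          1.        ]]
w1 [281.4 201.7] [281.5 213.5] [281.1 182.3]
2203 [0.53900543 0.16249831 0.11808156] ((540.090576171875, 162.05931091308594), (29.958707809448242, 40.35261154174805), 68.84859466552734)
[[ 0.36927817  0.92931833 -0.00104045 -0.3476555 ]
 [ 0.89445445 -0.35512026  0.27173669 -0.45848343]
 [ 0.2521604  -0.10127706 -0.96237108  0.27038597]
 [ 0.          0.          0.          1.        ]]
```

View pics/t2z.png

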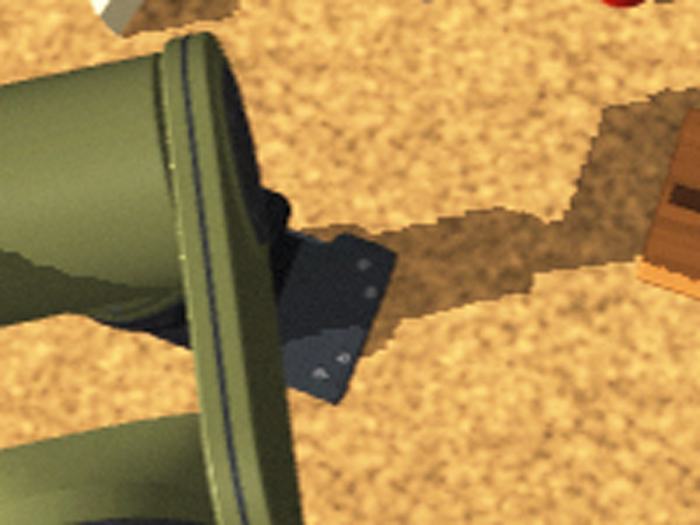

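View pics/s2m.png

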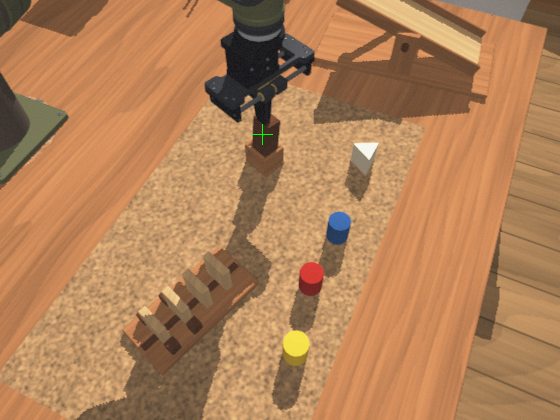

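The projected TCP and the tips seen in the wrist view agree, yet the gripper is shut without the block in it. I'll read the depth near the tips to see where they are relative to the block.

Run:
```python
from h import *
c=pickle.load(open("pics/w2.pkl","rb"));W=cloud(c)
for y in range(180,300,8): print(y,[tuple((W[y,x]*1000).round().tolist()) for x in (262,272,280,290,300,320)])
c=pickle.load(open("pics/s2.pkl","rb"));W=cloud(c)
for y in range(95,160,4): print(y,[tuple((W[y,x]*1000).round().tolist()) for x in (256,262,266,272,278)])
for n,r in (("w2",(230,150,360,320)),("s2",(235,80,300,180))):
    im=cv2.imread(f"pics/{n}m.png")
    im=pickle.load(open(f"pics/{n}.pkl","rb"))["color"][:,:,::-1]
    im=im[r[1]:r[3],r[0]:r[2]];cv2.imwrite(f"pics/{n}q.png",cv2.convertScaleAbs(cv2.resize(im,None,fx=3.5 if n=="w2" else 6,fy=3.5 if n=="w2" else 6,interpolation=2),alpha=1.8))
```

```text
180 [(509.0, 161.0, 50.0), (511.0, 167.0, 51.0), (514.0, 171.0, 49.0), (516.0, 178.0, 50.0), (518.0, 184.0, 50.0), (533.0, 197.0, 1.0)]
188 [(514.0, 159.0, 50.0), (516.0, 165.0, 50.0), (518.0, 170.0, 50.0), (521.0, 176.0, 49.0), (523.0, 182.0, 50.0), (539.0, 195.0, 1.0)]
196 [(518.0, 158.0, 56.0), (520.0, 164.0, 58.0), (522.0, 168.0, 57.0), (524.0, 174.0, 59.0), (526.0, 180.0, 58.0), (546.0, 193.0, 1.0)]
204 [(522.0, 156.0, 59.0), (520.0, 164.0, 76.0), (522.0, 168.0, 77.0), (524.0, 174.0, 76.0), (526.0, 179.0, 77.0), (552.0, 190.0, 1.0)]
212 [(527.0, 154.0, 58.0), (520.0, 164.0, 95.0), (522.0, 168.0, 93.0), (523.0, 174.0, 96.0), (526.0, 178.0, 94.0), (530.0, 189.0, 94.0)]
220 [(532.0, 152.0, 57.0), (521.0, 164.0, 107.0), (522.0, 168.0, 108.0), (524.0, 173.0, 108.0), (nan, nan, nan), (529.0, 187.0, 109.0)]
228 [(538.0, 149.0, 55.0), (521.0, 165.0, 119.0), (523.0, 168.0, 119.0), (525.0, 172.0, 118.0), (526.0, 177.0, 118.0), (530.0, 186.0, 117.0)]
236 [(544.0, 147.0, 53.0), (525.0, 163.0, 119.0), (526.0, 167.0, 119.0), (528.0, 171.0, 118.0), (530.0, 176.0, 118.0), (534.0, 184.0, 117.0)]
[... 2274 characters left out ...]
.0, 85.0)]
139 [(530.0, 155.0, 70.0), (544.0, 153.0, 79.0), (554.0, 150.0, 87.0), (562.0, 159.0, 81.0), (568.0, 173.0, 70.0)]
143 [(530.0, 154.0, 61.0), (545.0, 150.0, 71.0), (555.0, 148.0, 78.0), (562.0, 159.0, 71.0), (569.0, 171.0, 61.0)]
147 [(530.0, 154.0, 49.0), (545.0, 150.0, 60.0), (555.0, 146.0, 69.0), (563.0, 157.0, 61.0), (568.0, 172.0, 49.0)]
151 [(535.0, 145.0, 49.0), (546.0, 147.0, 52.0), (556.0, 145.0, 60.0), (563.0, 156.0, 51.0), (572.0, 164.0, 46.0)]
155 [(538.0, 137.0, 47.0), (550.0, 139.0, 51.0), (556.0, 143.0, 50.0), (567.0, 148.0, 50.0), (574.0, 159.0, 42.0)]
159 [(537.0, 138.0, 33.0), (553.0, 133.0, 47.0), (561.0, 134.0, 51.0), (568.0, 146.0, 41.0), (574.0, 160.0, 28.0)]
```

View pics/w2q.png

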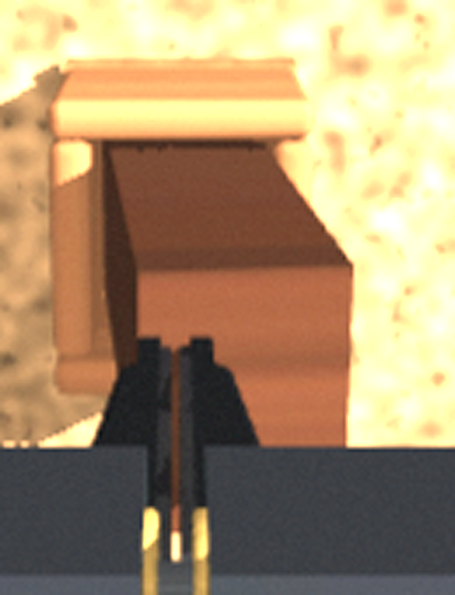

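View pics/s2q.png

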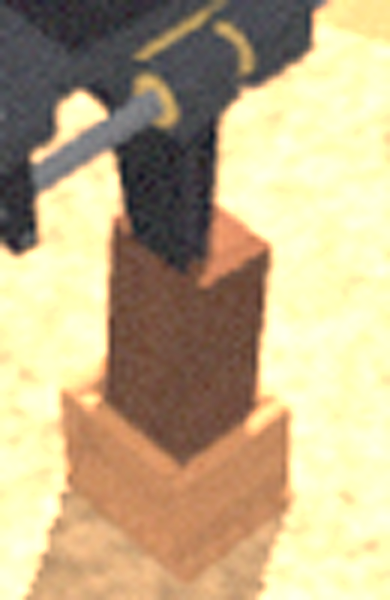

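```bash
python3 - <<'E'
from h import *
c=pickle.load(open("pics/w1.pkl","rb"));W=cloud(c)
# dark pixels
g=c["color"].max(-1)
for n in ("w1","w2"):
    c=pickle.load(open(f"pics/{n}.pkl","rb"));W=cloud(c);g=c["color"].max(-1)
    m=(g<50)&(W[...,2]>.0)
    print(n)
    for y in range(240,300,4):
        xs=np.where(m[y,120:440])[0]+120
        if len(xs): print(y,xs.min(),xs.max(),(W[y,xs,2].min()).round(4),np.median(W[y,xs],0).round(3), "cam-frame z",c["range_z"][y,xs].min().round(4),np.median(c["range_z"][y,xs]).round(4))
E
python3 d.py
```

```text
w1
248 171 388 0.2151 [0.513 0.118 0.218] cam-frame z 0.1769 0.1781
252 168 391 0.2158 [0.516 0.119 0.221] cam-frame z 0.1723 0.1749
256 161 398 0.2158 [0.533 0.162 0.226] cam-frame z 0.1668 0.1704
260 157 402 0.215 [0.52  0.119 0.23 ] cam-frame z 0.1634 0.1669
264 153 407 0.2151 [0.535 0.162 0.233] cam-frame z 0.1586 0.1633
268 149 411 0.2154 [0.536 0.161 0.238] cam-frame z 0.1549 0.1592
272 144 415 0.215 [0.548 0.203 0.242] cam-frame z 0.1516 0.1554
276 140 419 0.2157 [0.527 0.118 0.245] cam-frame z 0.1477 0.1525
280 136 423 0.2158 [0.529 0.119 0.248] cam-frame z 0.1447 0.1491
284 132 428 0.2162 [0.548 0.2   0.251] cam-frame z 0.1413 0.146
288 127 432 0.2162 [0.533 0.119 0.254] cam-frame z 0.1374 0.1437
292 123 436 0.2205 [0.541 0.159 0.258] cam-frame z 0.1351 0.1398
296 120 439 0.2238 [0.541 0.159 0.261] cam-frame z 0.1322 0.137
w2
240 261 268 0.0371 [0.538 0.152 0.082] cam-frame z 0.1869 0.2205
244 262 268 0.0505 [0.539 0.152 0.086] cam-frame z 0.1888 0.2164
248 263 290 0.0634 [0.532 0.162 0.122] cam-frame z 0.1767 0.1784
252 263 290 0.0628 [0.532 0.163 0.125] cam-frame z 0.1723 0.1759
256 264 295 0.1176 [0.532 0.163 0.132] cam-frame z 0.1669 0.1693
260 263 297 0.1328 [0.532 0.165 0.137] cam-frame z 0.1629 0.1648
264 261 298 0.1367 [0.531 0.164 0.141] cam-frame z 0.159 0.1601
268 260 300 0.1417 [0.532 0.165 0.145] cam-frame z 0.1545 0.1563
272 259 301 0.1454 [0.531 0.165 0.149] cam-frame z 0.1512 0.1528
276 257 303 0.1493 [0.531 0.165 0.153] cam-frame z 0.147 0.1488
280 183 376 0.1525 [0.51  0.17  0.204] cam-frame z 0.0919 0.0937
284 181 378 0.1171 [0.51  0.17  0.206] cam-frame z 0.0898 0.0916
288 179 380 0.1192 [0.51  0.17  0.208] cam-frame z 0.0877 0.0895
292 177 382 0.1188 [0.51 0.17 0.21] cam-frame z 0.0857 0.0877
296 174 385 0.1563 [0.51  0.171 0.212] cam-frame z 0.0841 0.0857
t 3.55 p [541.8 160.6  82.4] ang 68.67 zaxis [ 7.0e-04 -2.4e-03 -1.0e+00] F [-1.67 -4.6   6.5 ] open 0.004 q6 -1.0
```

The depth shows the physical finger tips about 38 mm above the reported TCP: 0.215 m when 0.177 was reported. The fingers therefore closed at the block's top edge and only leaned it in its pocket. x and y agree. I'll raise, open, check the block, and from here correct z by that amount.

```bash
python3 -m crank '[0,0,-15,0,0,0,-25,0,0,0,-25,0]'; python3 -m crank '[0,0,-10,0,0,0,0,0,0,0,0,0,0,0,0,0,0,0,0,0,0,0,0,0,0,0,0,0,0,0,0,0,0,0,0,0,0,0,0,0]' -1; python3 d.py; python3 snap.py wrist w3
python3 - <<'E'
from h import *
c=pickle.load(open("pics/w3.pkl","rb"));W=cloud(c);z=W[...,2];g=c["color"].max(-1)
m=((z>.112)&(z<.123)&(abs(W[...,0]-.54)<.05)&(abs(W[...,1]-.16)<.05));p=W[m];print(len(p),p.mean(0),p[:,2].min(),p[:,2].max(),cv2.minAreaRect((p[:,:2]*1000).astype(np.float32)))
for y in range(240,260,3):
    xs=np.where((g[y,100:460]<50)&(z[y,100:460]>.18))[0]+100
    if len(xs): print(y,xs.min(),xs.max(),z[y,xs].min(),W[y,xs].mean(0).round(4))
E
```

```text
time_s: 3.8
position: [0.5401, 0.1615, 0.1452]
eef_rot: [-0.001, 0.826, 0.564, -0.002]
contact_force: [-0.3, 1.2, -0.1]
opening: 0.004
time_s: 4.63
position: [0.5413, 0.1618, 0.1559]
eef_rot: [-0.0, 0.826, 0.564, -0.0]
contact_force: [-0.3, 0.3, -0.3]
opening: 0.649
t 4.63 p [541.3 161.8 155.9] ang 68.65 zaxis [-2.e-04 -0.e+00 -1.e+00] F [-0.25  0.28 -0.34] open 0.649 q6 -1.0
2548 [0.54214938 0.16965116 0.11764247] 0.11205835345198205 0.12077616720109265 ((543.2213745117188, 169.25714111328125), (30.59112548828125, 40.781497955322266), 68.72834014892578)
249 206 353 0.19355213921419134 [0.5286 0.1606 0.1963]
252 204 355 0.1956649475877321 [0.5308 0.1657 0.1997]
255 199 360 0.1968827200210258 [0.5312 0.1665 0.2031]
258 196 362 0.1961400842088602 [0.5308 0.1647 0.2059]
```

View pics/w3.png

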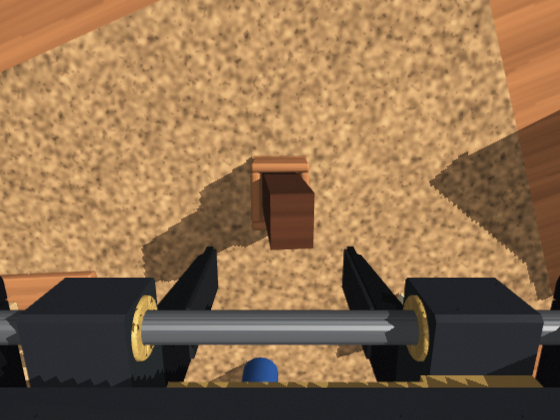

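The block leans towards the tool's +x side, top at about (292,225), foot still in the pocket. It can lean that way only if the slope is on that side, so it already has the orientation the rack needs. Descending with the corrected height; the closing jaws will straighten it.

```bash
python3 -m crank '[0,0,0,0,0,0,0,0,0,0,0,0,0,0,0,0,0,0,0,0]' -1; python3 d.py 541.6 160.7 42 68.5
```

```text
time_s: 5.1
position: [0.5414, 0.1618, 0.1561]
eef_rot: [0.0, 0.826, 0.564, 0.0]
contact_force: [0.2, -0.2, -0.1]
opening: 0.984
t 5.1 p [541.4 161.8 156.1] ang 68.65 zaxis [ 1.e-04  0.e+00 -1.e+00] F [ 0.16 -0.19 -0.11] open 0.984 q6 -1.0
shift (in final tool axes): [ -1.    0.6 114.1] roll 0.0027
```

```bash
python3 -m crank '[-0.5,0.6,24,0.0027,-0.5,0,24,0,0,0,24,0,0,0,22,0,0,0,14,0,0,0,6,0,0,0,0,0]'; python3 -m crank '[0,0,0,0,0,0,0,0,0,0,0,0,0,0,0,0,0,0,0,0,0,0,0,0,0,0,0,0,0,0,0,0,0,0,0,0,0,0,0,0]' 1;  python3 d.py; python3 snap.py wrist w4
```

```text
time_s: 5.68
position: [0.5402, 0.1603, 0.0402]
eef_rot: [-0.001, 0.827, 0.563, -0.002]
contact_force: [-0.8, 0.2, 0.3]
opening: 0.995
time_s: 6.52
position: [0.5415, 0.1606, 0.042]
eef_rot: [-0.0, 0.827, 0.563, -0.0]
contact_force: [-0.5, -0.2, 0.2]
opening: 0.355
t 6.52 p [541.5 160.6  42. ] ang 68.49 zaxis [-0.  0. -1.] F [-0.5  -0.23  0.2 ] open 0.355 q6 -1.0
```

View pics/w4.png

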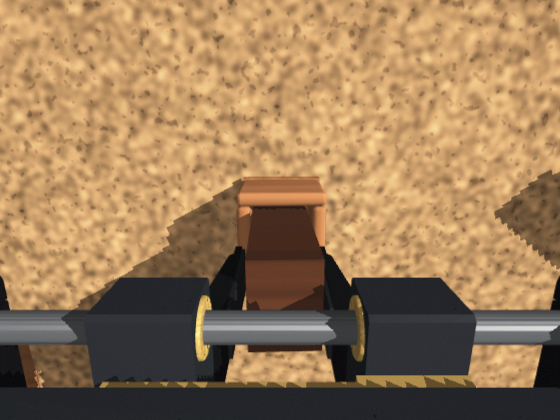

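```bash
python3 -m crank '[0,0,0,0,0,0,0,0,0,0,0,0,0,0,0,0]' 1; python3 d.py;  python3 -m crank '[0,0,-5,0,0,0,-15,0,0,0,-22,0,0,0,-25,0,0,0,-22,0,0,0,-11,0,0,0,0,0]'; python3 d.py 569.2 -163.5 142 71.4; python3 snap.py scene s5 180 20 360 170 4
```

```text
time_s: 6.9
position: [0.5415, 0.1606, 0.042]
eef_rot: [-0.0, 0.827, 0.563, -0.0]
contact_force: [-0.1, 0.3, 0.1]
opening: 0.315
t 6.9 p [541.5 160.6  42. ] ang 68.5 zaxis [-2.e-04 -1.e-04 -1.e+00] F [-0.11  0.25  0.06] open 0.315 q6 -1.0
time_s: 7.48
position: [0.5437, 0.1611, 0.1458]
eef_rot: [0.001, 0.827, 0.563, 0.003]
contact_force: [-0.4, -0.6, 0.1]
opening: 0.314
t 7.48 p [543.7 161.1 145.8] ang 68.5 zaxis [ 0.0062  0.0012 -1.    ] F [-0.42 -0.56  0.15] open 0.314 q6 -1.0
shift (in final tool axes): [-299.5  127.7    3.8] roll -0.0506
```

View pics/s5.png

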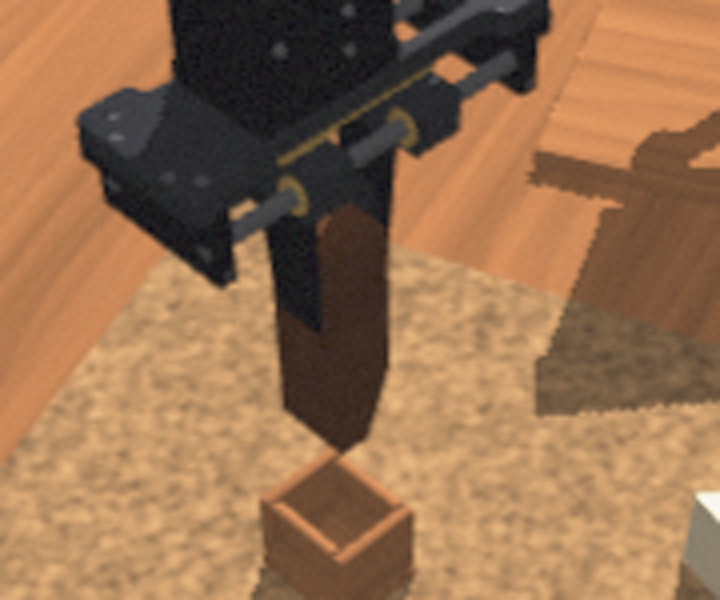

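The block is held upright with its slope on the right, the +y side, as needed. Carrying it to gap 1.

```bash
python3 -m crank '[-35,15,0,-0.0506,-35,15,0,0,-35,15,0,0,-35,15,0,0,-35,15,0,0,-35,15,0,0,-35,15,0,0,-35,15,0,0,-12,5,0,0,-5,2,0,0,-2,0.7,0,0,0,0,0,0,0,0,0,0,0,0,0,0]'; python3 d.py 569.2 -163.5 142 71.4; python3 snap.py wrist w6; python3 snap.py scene s6 100 200 300 370 3.5
```

```text
time_s: 8.7
position: [0.5652, -0.162, 0.1418]
eef_rot: [-0.0, 0.812, 0.584, -0.0]
contact_force: [0.3, 0.5, -1.2]
opening: 0.316
t 8.7 p [ 565.2 -162.   141.8] ang 71.5 zaxis [-4.e-04  5.e-04 -1.e+00] F [ 0.35  0.53 -1.22] open 0.316 q6 -1.62
shift (in final tool axes): [-0.1  4.3 -0.2] roll 0.0018
```

View pics/w6.png

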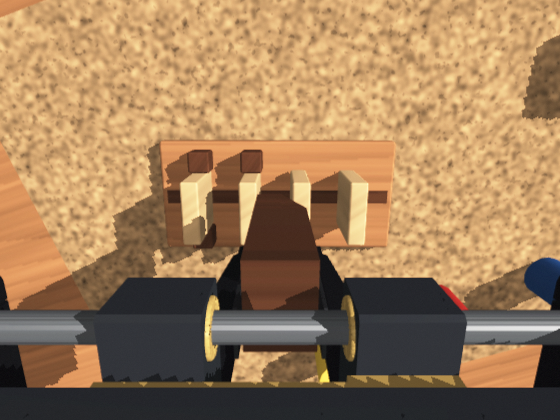

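View pics/s6.png

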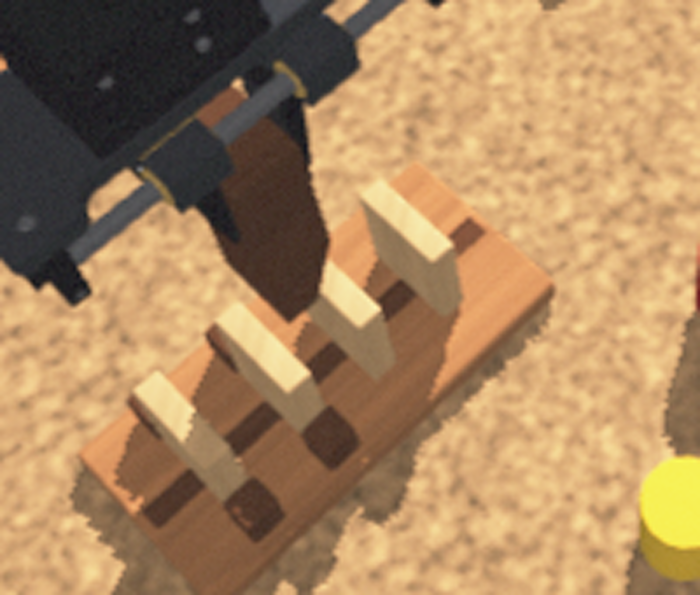

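The wrist view shows the block foot near (283,200), over the gap between the inner fixed slat at (250,195) and slat 1 at (300,190). I'll measure the offsets from this view's depth.

```bash
cat > rel.py <<'E'
import sys
from h import *
c=pickle.load(open(f"pics/{sys.argv[1]}.pkl","rb"));W=cloud(c)*1000
b=np.radians(float(sys.argv[2]) if len(sys.argv)>2 else 71.4);yv=np.array([np.cos(b),np.sin(b)]);xv=np.array([yv[1],-yv[0]])
from station import read_state
p=read_state()["position"][:2]*1000
Y=(W[...,:2]-p)@yv;X=(W[...,:2]-p)@xv;z=W[...,2]
g=c["color"].astype(int)
wal=(g[...,0]<125)
m=((z>71)&(z<79)&(abs(Y)<150)&(abs(X)<60)&(g[...,1]>110)).astype(np.uint8)
k,L,S,C=cv2.connectedComponentsWithStats(m)
print("rel to TCP, board axes (y',x')")
for i in range(1,k):
    if S[i,4]>40:
        q=L==i;print("slat px",C[i].round(),S[i,4],"y'",np.percentile(Y[q],[1,50,99]).round(1),"x'",np.percentile(X[q],[1,99]).round(1),"z",np.median(z[q]).round(1),cv2.minAreaRect(W[q][:,:2].astype(np.float32))[2])
m=(z>85)&(z<230)&(abs(Y)<22)&(X<-12)&(X>-28)&(g[...,0]>60)
for lo in range(85,200,10):
    q=m&(z>=lo)&(z<lo+10)
    if q.sum()>20: print("block z",lo,q.sum(),"y'",np.percentile(Y[q],[1,99]).round(1),"x'",np.median(X[q]).round(1))
print("foot min z",z[m].min())
E
python3 rel.py w6
```

```text
rel to TCP, board axes (y',x')
slat px [190. 211.] 1112 y' [-74.6 -67.8 -61.4] x' [-22.7  25.4] z 75.1 71.22022247314453
slat px [246. 205.] 768 y' [-30.6 -25.9 -17.6] x' [-22.8  24.8] z 75.1 69.67009735107422
slat px [302. 194.] 432 y' [10.  17.  22.8] x' [-22.9   3. ] z 75.0 71.02117156982422
slat px [357. 212.] 1088 y' [52.6 59.  65.7] x' [-22.6  26. ] z 75.0 71.53662872314453
block z 105 60 y' [-14.6   2.5] x' -21.7
block z 115 127 y' [-14.8   6.4] x' -21.6
block z 125 166 y' [-14.7  10.1] x' -21.6
block z 135 231 y' [-14.9  14.1] x' -21.6
block z 145 259 y' [-14.8  14.8] x' -21.7
block z 155 313 y' [-14.5  14.7] x' -21.7
block z 165 361 y' [-14.6  14.6] x' -21.7
block z 175 412 y' [-14.7  14.9] x' -21.6
block z 185 504 y' [-14.9  15. ] x' -21.6
block z 195 597 y' [-14.7  14.7] x' -21.6
foot min z 108.92206526264923
```

```bash
python3 -m crank '[0,3,12,0,0,0,15,0,0,0,12,0,0,0,6,0,0,0,0,0,0,0,0,0,0,0,0,0,0,0,0,0]'; python3 d.py; python3 snap.py wrist w7; python3 rel.py w7 | grep slat; for i in 1 2 3; do python3 d.py; done
```

```text
time_s: 9.47
position: [0.5688, -0.1648, 0.0981]
eef_rot: [0.001, 0.812, 0.584, 0.0]
contact_force: [-0.5, -0.9, -1.2]
opening: 0.314
t 9.47 p [ 568.8 -164.8   98.1] ang 71.39 zaxis [ 1.6e-03 -6.0e-04 -1.0e+00] F [-0.54 -0.95 -1.24] open 0.314 q6 -1.62
slat px [177. 223.] 1573 y' [-73.3 -66.4 -60. ] x' [-26.6  21.8] z 75.1 72.12881469726562
slat px [242. 213.] 945 y' [-29.3 -24.4 -16.4] x' [-26.8  13.1] z 75.2 71.34972381591797
slat px [374. 224.] 1492 y' [53.9 60.2 66.9] x' [-26.6  22.1] z 75.1 71.6055908203125
slat px [310. 206.] 630 y' [10.8 19.9 24.1] x' [-26.8   8.1] z 75.0 71.47401428222656
t 9.52 p [ 568.8 -164.8   98.1] ang 71.39 zaxis [ 1.7e-03 -6.0e-04 -1.0e+00] F [-0.26  0.75 -1.22] open 0.317 q6 -1.62
t 9.52 p [ 568.8 -164.8   98.1] ang 71.39 zaxis [ 1.7e-03 -6.0e-04 -1.0e+00] F [-0.26  0.75 -1.22] open 0.317 q6 -1.62
t 9.52 p [ 568.8 -164.8   98.1] ang 71.39 zaxis [ 1.7e-03 -6.0e-04 -1.0e+00] F [-0.26  0.75 -1.22] open 0.317 q6 -1.62
```

```bash
cat > f.py <<'E'
import sys,numpy as np
from station import read_state
s=read_state();F=s["contact_force"];p=s["position"]*1000;b=np.radians(71.4);y=np.array([np.cos(b),np.sin(b)]);x=np.array([y[1],-y[0]])
print("t %.2f Y' %.2f X' %.2f z %.2f | Fy' %.2f Fx' %.2f Fz %.2f"%(s["time_s"],p[:2]@y,p[:2]@x,p[2],F[:2]@y,F[:2]@x,F[2]))
E
python3 f.py
python3 -m crank '[-0.5,0,0,0,-0.4,0,0,0,0,0,0,0]'>/dev/null; python3 f.py
python3 -m crank '[-0.3,0,0,0,0,0,0,0]'>/dev/null; python3 f.py
python3 -m crank '[-0.3,0,0,0,0,0,0,0]'>/dev/null; python3 f.py
```

```text
t 9.52 Y' 25.18 X' 591.64 z 98.10 | Fy' 0.63 Fx' -0.49 Fz -1.22
t 9.77 Y' 24.43 X' 591.24 z 97.54 | Fy' 0.87 Fx' -0.15 Fz -0.56
t 9.93 Y' 24.40 X' 591.17 z 97.38 | Fy' 1.63 Fx' 0.46 Fz 0.34
t 10.10 Y' 24.36 X' 591.14 z 97.34 | Fy' 3.27 Fx' 0.57 Fz 0.93
```

Contact: Fy' is rising and Y' has stopped at 24.36. The preload on the post is about 2.5 N. Pressing down in steps.

```bash
python3 -m crank '[0,0,3,0,0,0,3,0,0,0,3,0,0,0,3,0,0,0,0,0]'>/dev/null; python3 f.py
python3 -m crank '[0,0,2,0,0,0,2,0,0,0,2,0]'>/dev/null; python3 f.py
python3 -m crank '[0,0,2,0,0,0,2,0,0,0,2,0]'>/dev/null; python3 f.py
```

```text
t 10.52 Y' 24.33 X' 590.72 z 84.15 | Fy' 5.40 Fx' 0.64 Fz -1.44
t 10.77 Y' 24.33 X' 591.81 z 81.05 | Fy' 6.08 Fx' -2.43 Fz 9.33
t 11.02 Y' 24.32 X' 592.90 z 75.90 | Fy' 4.51 Fx' -1.09 Fz 10.59
```

```bash
python3 -m crank '[0,0,2,0,0,0,2,0,0,0,2,0]'>/dev/null; python3 f.py
python3 -m crank '[0,0,2,0,0,0,2,0,0,0,2,0]'>/dev/null; python3 f.py
python3 -m crank '[0,0,2,0,0,0,1,0,0,0,0,0]'>/dev/null; python3 f.py; python3 snap.py wrist w8; python3 rel.py w8
```

```text
t 11.27 Y' 24.35 X' 592.90 z 69.33 | Fy' 5.11 Fx' -0.06 Fz 8.15
t 11.52 Y' 24.36 X' 592.81 z 63.20 | Fy' 5.51 Fx' 0.13 Fz 8.22
t 11.77 Y' 24.35 X' 592.72 z 59.85 | Fy' 6.12 Fx' 1.03 Fz 5.43
rel to TCP, board axes (y',x')
slat px [159. 238.] 1949 y' [-72.4 -65.3 -59. ] x' [-27.8  14.3] z 75.1 70.62506866455078
slat px [237. 223.] 1051 y' [-28.3 -23.2 -15.4] x' [-27.9   1.8] z 75.1 71.79671478271484
slat px [322. 225.] 1101 y' [15.5 23.  28.5] x' [-27.8   3.2] z 75.1 73.72636413574219
slat px [393. 238.] 1803 y' [54.8 61.  67.7] x' [-27.7  14.3] z 75.2 71.2376708984375
block z 85 366 y' [-15.   14.5] x' -21.5
block z 95 438 y' [-15.1  14.7] x' -21.5
block z 105 523 y' [-19.6  14.7] x' -21.6
block z 115 622 y' [-14.9  14.6] x' -21.6
block z 125 768 y' [-14.5  14.3] x' -21.6
block z 135 1877 y' [-14.8  14.5] x' -17.2
block z 175 21 y' [-16.9   9.2] x' -15.8
block z 185 1902 y' [-16.4  16.1] x' -26.2
block z 195 1459 y' [-21.3  21.7] x' -21.5
foot min z 85.1323581253388
```

View pics/w8.png

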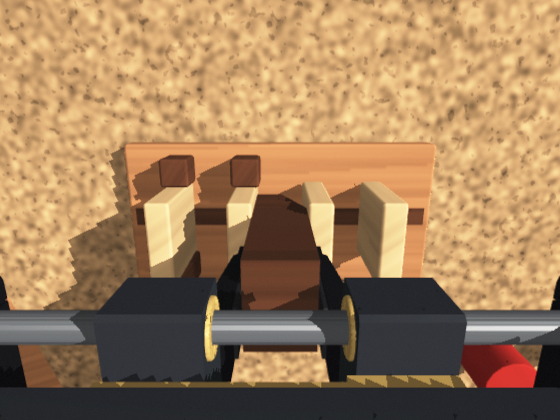

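```bash
python3 -m crank '[0,0,0,0,0,0,0,0,0,0,0,0]'>/dev/null; python3 f.py
python3 - <<'E'
from h import *
c=pickle.load(open("pics/w8.pkl","rb"));W=cloud(c)*1000;z=W[...,2]
for y in (250,256,262,268,274): print(y,z[y,255:305:10].round(1), W[y,280].round(1))
E
```

```text
t 12.07 Y' 24.35 X' 592.71 z 59.88 | Fy' 5.38 Fx' 1.56 Fz 5.67
250 [126.4 127.5 126.4 127.5 125.4] [ 549.2 -159.1  126.1]
256 [132.8 133.5 132.7 132.7 132.5] [ 548.8 -159.   133.4]
262 [135.4 135.2 136.2 136.2 134.7] [ 550.  -159.4  136.1]
268 [137.  136.5 135.2 135.5 135.5] [ 552.4 -160.2  135.9]
274 [135.9 136.  135.2 135.9 136. ] [ 554.7 -161.   135.9]
```

Block top is at 136 mm, so its centre is at 81 mm (limit 87), and the gap reads about 30 mm. A tiny yaw wiggle will make sure both faces are loaded. Then I'll ease the preload and draw the block up.

```bash
python3 -m crank '[0.3,0,0,0,0,0,0,0.01,0,0,0,0,0,0,0,0]'>/dev/null; python3 f.py; python3 -m crank '[0,0,0,-0.01,0.3,0,0,0,0,0,0,0,0,0,0,0]'>/dev/null; python3 f.py; python3 d.py; python3 snap.py wrist w9; python3 rel.py w9|grep slat
```

```text
t 12.40 Y' 24.44 X' 592.74 z 59.80 | Fy' 5.24 Fx' 0.79 Fz 5.45
t 12.73 Y' 24.36 X' 590.88 z 57.70 | Fy' 3.85 Fx' 1.48 Fz 1.58
t 12.73 p [ 567.8 -165.4   57.7] ang 71.39 zaxis [-0.e+00  1.e-04 -1.e+00] F [2.63 3.18 1.58] open 0.314 q6 -1.62
slat px [158. 240.] 1859 y' [-72.4 -65.3 -59. ] x' [-26.   13.3] z 75.1 71.13985443115234
slat px [237. 226.] 965 y' [-28.4 -23.2 -15.6] x' [-26.1   0.8] z 75.1 69.80652618408203
slat px [323. 227.] 1043 y' [15.8 23.2 28.7] x' [-26.1   3.3] z 75.1 74.4271011352539
slat px [394. 240.] 1716 y' [54.8 61.  67.6] x' [-26.   13.5] z 75.1 71.71172332763672
```

```bash
python3 -m crank '[0.3,0,-3,0,0.2,0,-6,0,0,0,-12,0,0,0,-15,0,0,0,-15,0,0,0,-15,0,0,0,-10,0,0,0,-4,0,0,0,0,0,0,0,0,0]'>/dev/null; python3 f.py; python3 snap.py wrist w10; python3 rel.py w10
```

```text
t 13.62 Y' 24.52 X' 590.64 z 137.86 | Fy' 0.84 Fx' -0.17 Fz -1.96
rel to TCP, board axes (y',x')
slat px [248. 201.] 714 y' [-28.8 -24.3 -15.6] x' [-25.4  20.7] z 75.2 69.95623779296875
slat px [362. 210.] 1128 y' [54.5 60.7 67.5] x' [-25.2  24.2] z 75.1 71.11890411376953
slat px [192. 208.] 1153 y' [-72.8 -66.  -59.5] x' [-25.3  22.9] z 75.1 71.43587493896484
slat px [311. 201.] 772 y' [15.4 23.4 28.3] x' [-25.4  20.9] z 75.0 73.23377227783203
block z 105 105 y' [-15.2   3.7] x' -21.0
block z 115 144 y' [-15.1   7.9] x' -21.0
block z 125 188 y' [-14.9  11.8] x' -21.0
block z 135 244 y' [-15.1  14.3] x' -21.0
block z 145 277 y' [-15.2  14.2] x' -21.0
block z 155 327 y' [-15.   14.4] x' -21.0
block z 165 377 y' [-15.   14.2] x' -21.0
block z 175 444 y' [-14.9  14.4] x' -21.0
block z 185 532 y' [-14.9  14.5] x' -21.0
block z 195 616 y' [-14.9  14.4] x' -21.0
foot min z 104.91217802936593
```

Gap 1 centres measure 44.05 mm. Moving on to gap 2.

```bash
python3 -m crank '[15,0,0,0,20,0,0,0,8,0,0,0,3,0,0,0,0,0,0,0,0,0,0,0,0,0,0,0]'>/dev/null; python3 f.py; python3 snap.py wrist w11; python3 rel.py w11|head -7
```

```text
t 14.25 Y' 70.22 X' 590.84 z 137.82 | Fy' -0.06 Fx' 0.34 Fz -1.35
rel to TCP, board axes (y',x')
slat px [131. 209.] 1252 y' [-118.2 -110.8 -104.8] x' [-26.   22.3] z 75.1 71.83677673339844
slat px [189. 209.] 1160 y' [-74.4 -67.5 -61.1] x' [-25.9  22.4] z 75.1 71.04615783691406
slat px [246. 203.] 809 y' [-30.2 -25.5 -17. ] x' [-25.9  21.1] z 75.1 71.08209991455078
slat px [302. 192.] 511 y' [ 8.9 16.3 22.1] x' [-26.    1.9] z 75.0 71.77578735351562
block z 105 105 y' [-15.    3.9] x' -21.4
block z 115 137 y' [-14.9   7.4] x' -21.4
```

View pics/w11.png

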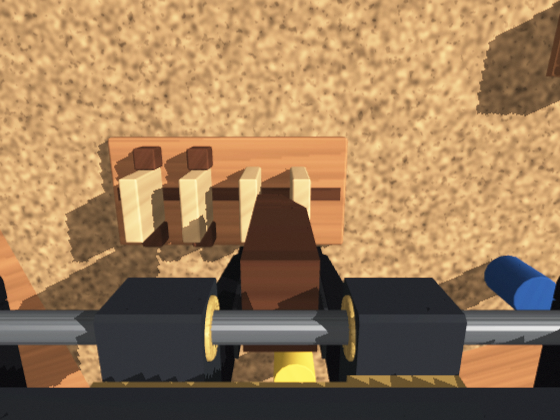

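```bash
python3 -m crank '[0,0,10,0,0,0,14,0,0,0,10,0,0,0,5,0,0,0,2,0,0,0,0,0,0,0,0,0,0,0,0,0]'>/dev/null; python3 f.py
python3 -m crank '[-0.4,0,0,0,-0.4,0,0,0,0,0,0,0,0,0,0,0]'>/dev/null; python3 f.py
python3 -m crank '[-0.3,0,0,0,0,0,0,0,0,0,0,0]'>/dev/null; python3 f.py
```

```text
t 14.97 Y' 70.90 X' 591.44 z 97.71 | Fy' 0.05 Fx' -0.03 Fz -0.63
t 15.30 Y' 70.04 X' 591.09 z 97.36 | Fy' 0.21 Fx' -0.60 Fz -1.50
t 15.55 Y' 69.73 X' 590.93 z 97.08 | Fy' -0.21 Fx' 0.16 Fz -0.94
```

```bash
python3 -m crank '[-0.3,0,0,0,-0.3,0,0,0,0,0,0,0]'>/dev/null; python3 f.py
python3 -m crank '[-0.3,0,0,0,0,0,0,0,0,0,0,0]'>/dev/null; python3 f.py
python3 -m crank '[-0.2,0,0,0,0,0,0,0,0,0,0,0]'>/dev/null; python3 f.py
```

```text
t 15.80 Y' 69.11 X' 590.91 z 97.04 | Fy' 0.93 Fx' 0.06 Fz -0.75
t 16.05 Y' 68.84 X' 590.91 z 97.04 | Fy' -0.02 Fx' -0.81 Fz -0.37
t 16.30 Y' 68.66 X' 590.91 z 97.04 | Fy' -0.64 Fx' 0.06 Fz -1.24
```

```bash
for i in 1 2; do python3 -m crank '[-0.2,0,0,0,0,0,0,0,0,0,0,0]'>/dev/null; python3 f.py; done
```

```text
t 16.55 Y' 68.54 X' 590.91 z 97.03 | Fy' 0.01 Fx' -0.11 Fz 0.04
t 16.80 Y' 68.50 X' 590.94 z 97.07 | Fy' 0.81 Fx' -0.63 Fz -0.70
```

The block touches slat 1 at Y'≈68.5 with a light load (≤1 N). Pressing down.

```bash
python3 -m crank '[0.1,0,2,0,0,0,3,0,0,0,3,0,0,0,3,0,0,0,2,0]'>/dev/null; python3 f.py
python3 -m crank '[0,0,2,0,0,0,2,0,0,0,2,0]'>/dev/null; python3 f.py
python3 -m crank '[0,0,2,0,0,0,2,0,0,0,2,0]'>/dev/null; python3 f.py
```

```text
t 17.22 Y' 68.37 X' 591.21 z 84.44 | Fy' 0.69 Fx' -1.06 Fz 6.64
t 17.47 Y' 68.32 X' 592.22 z 79.70 | Fy' 0.77 Fx' 0.09 Fz 5.69
t 17.72 Y' 68.32 X' 592.44 z 73.68 | Fy' 1.26 Fx' 0.78 Fz 4.35
```

```bash
python3 -m crank '[0,0,2,0,0,0,2,0,0,0,2,0]'>/dev/null; python3 f.py
python3 -m crank '[0,0,2,0,0,0,2,0,0,0,2,0]'>/dev/null; python3 f.py
python3 -m crank '[0,0,2,0,0,0,1,0,0,0,0,0]'>/dev/null; python3 f.py; python3 snap.py wrist w12; python3 rel.py w12 | grep slat
python3 - <<'E'
from h import *
c=pickle.load(open("pics/w12.pkl","rb"));W=cloud(c)*1000;z=W[...,2]
for y in (262,268,274): print(y,z[y,255:305:10].round(1))
E
```

```text
t 17.97 Y' 68.31 X' 591.30 z 66.20 | Fy' 2.27 Fx' 0.41 Fz 3.60
t 18.22 Y' 68.33 X' 590.77 z 59.71 | Fy' 1.04 Fx' 0.36 Fz 3.59
t 18.47 Y' 68.33 X' 590.61 z 56.42 | Fy' 1.40 Fx' 0.96 Fz 0.80
slat px [ 77. 249.] 2445 y' [-116.4 -108.6 -102.8] x' [-25.7  22.9] z 75.1 71.23297119140625
slat px [157. 240.] 1831 y' [-72.3 -65.3 -59. ] x' [-25.7  12.7] z 75.1 71.2040786743164
slat px [237. 226.] 939 y' [-28.3 -23.2 -15.6] x' [-25.8   0.2] z 75.2 71.67912292480469
slat px [323. 228.] 1003 y' [15.8 23.1 28.5] x' [-25.7   3. ] z 75.1 74.39669036865234
262 [132.  132.6 132.1 132.3 132.3]
268 [132.4 132.3 132.  133.9 132.8]
274 [133.5 132.8 134.  132.7 132.8]
```

View pics/w12.png

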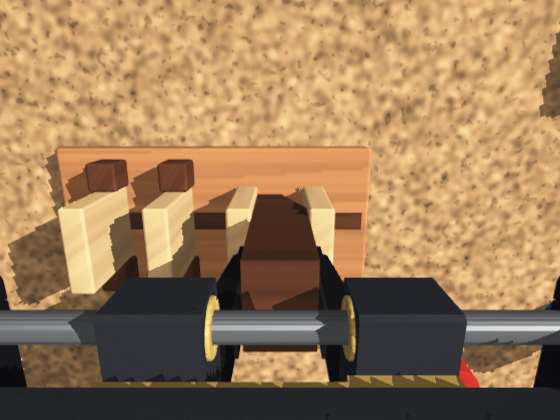

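Gap 1 reads 43.7 mm and gap 2 44.1 mm centre to centre, with the block top at 132.5 mm (centre 77.5). One small yaw wiggle for contact, then out.

```bash
python3 -m crank '[0,0,0,0.008,0,0,0,0,0,0,0,0]'>/dev/null; python3 f.py; python3 -m crank '[0,0,0,-0.008,0,0,0,0,0,0,0,0]'>/dev/null; python3 f.py; python3 -m crank '[0.2,0,-3,0,0.1,0,-6,0,0,0,-12,0,0,0,-15,0,0,0,-15,0,0,0,-15,0,0,0,-12,0,0,0,-5,0,0,0,0,0,0,0,0,0]'>/dev/null; python3 f.py; python3 snap.py wrist w13; python3 rel.py w13
```

```text
t 18.77 Y' 68.34 X' 590.51 z 56.42 | Fy' 1.28 Fx' 0.95 Fz -2.24
t 19.02 Y' 68.29 X' 590.33 z 56.58 | Fy' 0.68 Fx' -0.51 Fz -2.85
t 19.85 Y' 68.61 X' 590.92 z 140.25 | Fy' -0.67 Fx' 0.67 Fz -1.13
rel to TCP, board axes (y',x')
slat px [134. 208.] 1227 y' [-116.6 -109.3 -103.3] x' [-25.2  23.2] z 75.1 71.78543853759766
slat px [192. 208.] 1149 y' [-72.8 -65.9 -59.5] x' [-25.5  23.3] z 75.1 71.21137237548828
slat px [248. 200.] 722 y' [-29.  -24.4 -15.8] x' [-25.4  20.9] z 75.1 70.74288940429688
slat px [310. 200.] 749 y' [15.6 23.4 28.3] x' [-25.5  20.4] z 75.1 73.58065032958984
block z 105 76 y' [-15.1   2.8] x' -20.8
block z 115 135 y' [-14.9   6.8] x' -20.8
block z 125 178 y' [-15.1  10.8] x' -20.8
block z 135 219 y' [-15.   14.1] x' -20.8
block z 145 281 y' [-14.9  14.5] x' -20.9
block z 155 312 y' [-14.9  14.3] x' -20.9
block z 165 358 y' [-15.   14.4] x' -20.8
block z 175 436 y' [-14.8  14.4] x' -20.9
block z 185 512 y' [-14.8  14.4] x' -20.9
block z 195 603 y' [-14.9  14.4] x' -20.9
foot min z 107.47014063092922
```

Final gaps measure 43.75 and 44.35 mm centre to centre. Returning to the stand.

```bash
python3 d.py 541.5 160.6 140 68.5
```

```text
t 19.9 p [ 581.4 -123.3  139.3] ang 71.4 zaxis [-1.2e-03  3.0e-04 -1.0e+00] F [ 0.12 -0.02 -0.02] open 0.313 q6 -1.55
shift (in final tool axes): [ 249.5 -141.2   -0.7] roll 0.0505
```

```bash
python3 -m crank '[33,-18.5,0,0.0505,33,-18.5,0,0,33,-18.5,0,0,33,-18.5,0,0,33,-18.5,0,0,33,-18.5,0,0,28,-16,0,0,15,-9,0,0,6,-4,0,0,2.5,-1.2,0,0,0,0,0,0,0,0,0,0,0,0,0,0]'>/dev/null; python3 d.py 541.5 160.6 140 68.5; python3 snap.py wrist w14;  python3 - <<'E'
from h import *
from station import read_state
c=pickle.load(open("pics/w14.pkl","rb"));W=cloud(c)*1000;z=W[...,2];p=read_state()["position"][:2]*1000
b=np.radians(68.5);y=np.array([np.cos(b),np.sin(b)]);x=np.array([y[1],-y[0]])
Y=(W[...,:2]-p)@y;X=(W[...,:2]-p)@x
m=(z>46)&(z<53)&(abs(Y)<60)&(abs(X)<60)
print("stand rim y'",np.percentile(Y[m],[1,99]),"x'",np.percentile(X[m],[1,99]),cv2.minAreaRect(W[m][:,:2].astype(np.float32)))
q=(z>110)&(z<180)&(abs(Y)<22)&(X<-12)&(X>-28)&(c["color"][...,0]>60);print("block -x face",np.median(X[q]),"y'",np.percentile(Y[q],[1,99]),"foot z",z[q].min())
E
```

```text
t 20.98 p [540.3 158.9 139.8] ang 68.41 zaxis [-3.e-04 -4.e-04 -1.e+00] F [-0.02 -1.22 -0.44] open 0.317 q6 -1.0
shift (in final tool axes): [ 2.   0.5 -0.2] roll -0.0015
stand rim y' [-22.10562801  27.31364792] x' [-31.28854281  16.3536904 ] ((537.5181884765625, 162.80743408203125), (49.9190788269043, 54.64052963256836), 68.69618225097656)
block -x face -21.424435627067197 y' [-14.99499228  14.35422676] foot z 110.08582234784886
```

View pics/w14.png

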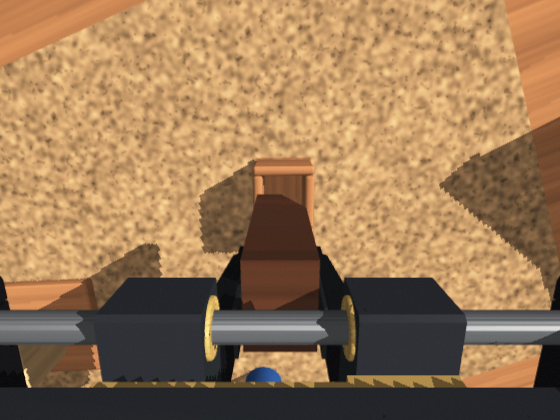

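```bash
python3 -m crank '[2.2,0.2,10,-0.0015,0,0,20,0,0,0,12,0,0,0,3,0,0,0,0,0,0,0,0,0]'>/dev/null; python3 d.py 541.5 160.6 95 68.5; python3 snap.py wrist w15;  python3 - <<'E'
from h import *
from station import read_state
c=pickle.load(open("pics/w15.pkl","rb"));W=cloud(c)*1000;z=W[...,2];p=read_state()["position"][:2]*1000
b=np.radians(68.5);y=np.array([np.cos(b),np.sin(b)]);x=np.array([y[1],-y[0]])
Y=(W[...,:2]-p)@y;X=(W[...,:2]-p)@x
m=(z>46)&(z<53)&(abs(Y)<40)&(abs(X)<50)
print("stand rim y'",np.percentile(Y[m],[1,99]),"x'",np.percentile(X[m],[1,99]))
q=(z>80)&(z<130)&(abs(Y)<22)&(X<-12)&(X>-28)&(c["color"][...,0]>60);print("block -x face",np.median(X[q]),"y'",np.percentile(Y[q],[1,99]))
E
```

```text
t 21.53 p [541.1 162.   95. ] ang 68.58 zaxis [-3.e-04 -1.e-04 -1.e+00] F [ 0.45 -0.3  -1.02] open 0.317 q6 -1.0
shift (in final tool axes): [-1.2  0.9 -0. ] roll 0.0014
stand rim y' [-25.61879751  23.77107128] x' [-31.37622646   8.46772331]
block -x face -21.771308395430957 y' [-15.33743267  13.96586005]
```

```bash
python3 -m crank '[-0.6,0.5,6,0,0,0,8,0,0,0,8,0,0,0,8,0,0,0,0,0]'>/dev/null; python3 f.py; python3 -m crank '[0,0,7,0,0,0,7,0,0,0,4,0,0,0,3,0,0,0,1,0,0,0,0,0,0,0,0,0]'>/dev/null; python3 f.py;python3 d.py
```

```text
t 22.00 Y' 324.72 X' 459.99 z 62.29 | Fy' 0.01 Fx' -0.45 Fz -0.41
t 22.58 Y' 325.76 X' 461.79 z 43.27 | Fy' -0.01 Fx' 0.78 Fz -0.45
t 22.58 p [541.6 161.5  43.3] ang 68.59 zaxis [ 4.e-04  1.e-04 -1.e+00] F [ 0.73 -0.26 -0.45] open 0.314 q6 -1.0
```

```bash
python3 -m crank '[0,0,1,0,0,0,0.5,0,0,0,0,0,0,0,0,0,0,0,0,0]'>/dev/null; python3 f.py; python3 -m crank '[0,0,0,0,0,0,0,0,0,0,0,0,0,0,0,0,0,0,0,0,0,0,0,0,0,0,0,0,0,0,0,0,0,0,0,0]' -1;python3 d.py; python3 snap.py wrist w16
python3 - <<'E'
from h import *
c=pickle.load(open("pics/w16.pkl","rb"));W=cloud(c);z=W[...,2]
m=((z>.112)&(z<.123)&(abs(W[...,0]-.54)<.035)&(abs(W[...,1]-.16)<.035)&(c["color"][...,0]>60));p=W[m];print(len(p),p.mean(0),cv2.minAreaRect((p[:,:2]*1000).astype(np.float32)))
E
```

```text
t 23.00 Y' 325.82 X' 461.93 z 42.00 | Fy' 0.16 Fx' 0.34 Fz 0.05
time_s: 23.75
position: [0.5414, 0.1614, 0.0415]
eef_rot: [0.0, 0.826, 0.563, -0.0]
contact_force: [0.6, 0.4, 0.5]
opening: 0.89
t 23.75 p [541.4 161.4  41.5] ang 68.59 zaxis [-0. -0. -1.] F [0.57 0.36 0.51] open 0.89 q6 -1.0
3388 [0.53020027 0.1651165  0.11826453] ((540.2638549804688, 161.80941772460938), (30.190387725830078, 40.45170974731445), 69.0498275756836)
```

View pics/w16.png

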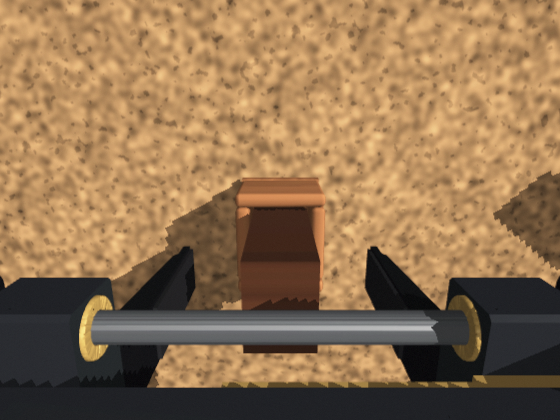

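The spacer stands upright in its stand with its top at 118 mm, and the fingers are clear at (190,250) and (370,250). Raising straight up, moving aside and checking everything.

```bash
python3 -m crank '[0,0,-5,0,0,0,-12,0,0,0,-20,0,0,0,-25,0,0,0,-25,0,0,0,-25,0,0,0,-10,0,0,-20,0,0,0,-35,0,0,0,-38,0,0,0,-38,0,0,0,-30,0,0,0,-10,0,0,0,0,0,0,0,0,0,0]'; python3 snap.py top t9; python3 snap.py scene s9
python3 - <<'E'
from h import *
r={}
for n in ("t9","s9"):
    c=pickle.load(open(f"pics/{n}.pkl","rb"));W=cloud(c);z=W[...,2]
    for lo,hi,name in ((.065,.082,"slats"),(.110,.125,"spacer"),(.043,.057,"50")):
        m=((z>lo)&(z<hi)&(W[...,0]>.5)&(W[...,0]<.8)&(np.abs(W[...,1])<.3)).astype(np.uint8)
        k,L,S,C=cv2.connectedComponentsWithStats(m)
        for i in range(1,k):
            if S[i,4]>100:
                p=W[L==i]; q=cv2.minAreaRect((p[:,:2]*1000).astype(np.float32))
                print(n,name,C[i].round(),p.mean(0).round(4),np.round(q[0],1),np.round(q[1],1),round(q[2],1), "Y'",round(float(np.dot(q[0],[.319,.948])),2))
E
```

```text
time_s: 25.05
position: [0.3827, 0.2239, 0.164]
eef_rot: [0.0, 0.826, 0.564, 0.001]
contact_force: [1.2, -0.2, 0.9]
opening: 0.998
t9 slats [362. 236.] [ 0.5866 -0.1032  0.0745] [ 587.4 -103.8] [14.1 50.3] 71.0 Y' 88.94
t9 slats [386. 243.] [ 0.5722 -0.1447  0.0745] [ 573.  -145.3] [14.4 50. ] 70.7 Y' 45.01
t9 slats [409. 251.] [ 0.5586 -0.1861  0.0742] [ 559.2 -187.2] [14.9 50.2] 71.5 Y' 0.91
t9 slats [433. 258.] [ 0.5445 -0.2276  0.0744] [ 544.5 -228.5] [14.7 49.9] 70.9 Y' -42.95
t9 spacer [212. 261.] [0.5395 0.1601 0.1178] [539.8 160.6] [30.3 39.9] 68.5 Y' 324.41
t9 50 [389. 153.] [ 0.7478 -0.1644  0.0496] [ 748.5 -164.5] [38.7 39.2] 35.1 Y' 82.79
t9 50 [271. 164.] [0.7311 0.0614 0.0496] [731.5  61.1] [38.2 38.9] 89.7 Y' 291.29
t9 50 [329. 166.] [ 0.7249 -0.0491  0.0498] [724.9 -49.4] [38.5 38.6] 39.7 Y' 184.46
t9 50 [180. 170.] [0.7212 0.2359 0.0495] [725.  241.4] [40.9 46.6] 55.8 Y' 460.09
t9 50 [221. 268.] [0.5346 0.1536 0.049 ] [539.3 160. ] [49.8 59.9] 69.2 Y' 323.73
s9 slats [264. 142.] [0.5487 0.1516 0.0739] [545.6 150.3] [48.5 24.2] 13.1 Y' 316.51
s9 slats [218. 262.] [ 0.5922 -0.1037  0.0737] [ 590.8 -102. ] [14.7 50.8] 71.4 Y' 91.75
s9 slats [197. 281.] [ 0.5782 -0.1452  0.0737] [ 576.9 -143.9] [14.6 50.6] 71.4 Y' 47.59
s9 slats [175. 300.] [ 0.5643 -0.1867  0.0739] [ 562.9 -185.8] [13.9 50.1] 71.3 Y' 3.44
s9 slats [152. 321.] [ 0.5506 -0.228   0.0741] [ 548.9 -227.1] [14.1 51.2] 71.4 Y' -40.19
s9 spacer [263. 122.] [0.5445 0.16   0.117 ] [543.6 162. ] [31.8 42. ] 68.5 Y' 326.98
s9 50 [264. 152.] [0.5489 0.15   0.049 ] [543.2 160.4] [49.5 61.8] 70.4 Y' 325.36
s9 50 [367. 149.] [0.7248 0.2367 0.0493] [719.  238.2] [47.4 40.9] 86.6 Y' 455.13
s9 50 [340. 222.] [0.7359 0.0617 0.0495] [735.6  62.9] [39.3 39.1] 21.4 Y' 294.25
s9 50 [312. 274.] [ 0.7297 -0.0491  0.0496] [729.6 -47.7] [38.5 38.8] 1.3 Y' 187.51
s9 50 [296. 344.] [ 0.7528 -0.1643  0.0496] [ 752.6 -163.6] [39.1 38.4] 29.1 Y' 85.02
```

View pics/s9.png

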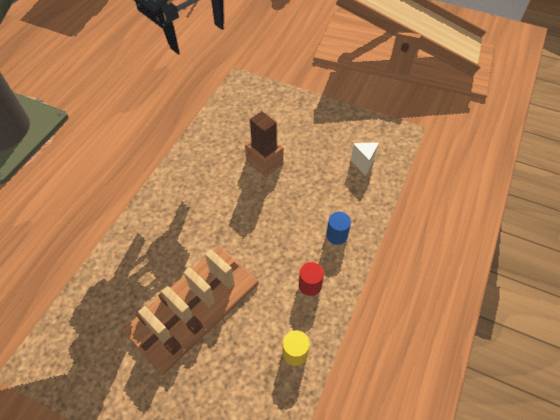

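The scene view shows the slats evenly spaced (152,321 to 218,262), the spacer upright in its stand at (263,122), the bystanders unmoved, and the arm clear. Handing in.

```bash
python3 -c "
from station import *
print(sign_off())"
```

```text
the job is handed in; nothing more can be done
None
```

I spaced both gaps with the spacer, put it back upright in its stand, let go, and handed the job in at about 25 s of the 58 s allowed. The hand-in reports no verdict.

| Last check | Top camera | Scene camera | Target |
|---|---|---|---|
| Gap 1, centre to centre | 44.1 mm | 44.15 mm | 42.5–45.5 mm |
| Gap 2, centre to centre | 43.9 mm | 44.2 mm | 42.5–45.5 mm |

- **Spacer:** its top is back at 118 mm and it stands upright, within about 2 mm of the stand's centre.
- **Pressing:** the block's centre was at about 81 mm in gap 1 and 77.5 mm in gap 2 (limit 87). The wrist force stayed at about 11 N or less in the readings I took.
- **Bystanders:** the cylinders and the prism measure within 1 mm of where they started.

**What disagreed or went wrong:**
- **Height reading:** the reported TCP sits about 38 mm below where the cameras show the finger tips. My first grasp therefore closed at the block's top edge and leaned it about 9 mm inside the stand. I corrected for the offset, and the second grasp straightened it.
- **Camera offset:** the top and scene cameras differ by about 4 mm in x, so I used relative measurements and felt for contact by force.
- **Not measured directly:** I inferred that the block touched both slats from the wrist force and the measured gaps. I added a small yaw wiggle in each gap to help ensure it.

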